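# Start the coil bolt of a stone candle holder

### The job

A stone candle-holder base with its brass neck stands in the assembly jig, and a big hex-head bolt stands loose in it, its thread not yet caught. Push the jig's steady fork fully home around the neck by its knob; then turn the bolt backward (anticlockwise from above) until you feel it drop into its thread, and from there forward (clockwise) one full turn. Finish still holding: the program ends with the bolt head gripped and kept still, just started, and the other things on the bench left where they are.

Things in the scene. Friction and masses are not known exactly. Their poses are not given: they have to be found in the camera images.
- jig: Fixed assembly jig: plywood board 124 x 290 x 15 mm; in a dark round nest a white stone cone (84 mm foot, 90 mm high) with a brass neck on it; beside it a steel bracket with the sliding fork. Origin on the bolt's upright axis, at table height; z up, +y from the bolt axis towards the fork's knob. The board reaches 78 mm to -y, 212 mm to +y, 62 mm to either x side.
- neck_top (a point): On the bolt's axis, top of the flat washer lying on the brass neck, 150 mm above the table. The neck is 42 mm high, 44 mm across its rim, 29 mm at its waist. Fixed; axes as body jig.
- fork (a joint): Travel (m) of the steady fork: level steel plate 53 mm wide, 8 mm thick, top 130 mm above the table, sliding under two overhanging keepers; its U-shaped end goes round the neck's waist, under the rim. 0 = fully drawn back (starts at 0 to 0.015), 0.060 = fully home at its stop. Moves along -y of body jig; takes 2 to 3 N and stays where it is left.
- fork_knob (a point): Centre of the grip of the fork's upright round black knob (about 24 mm across, 41 mm tall): on its axis, 26 mm above the fork plate, 15 mm below the knob's top, 156 mm above the table. It moves with the fork: 190 mm from the bolt axis at fork 0, 130 mm when home. The keepers' tops are 137 mm above the table, their near edge 113 mm from the bolt axis.
- bolt_head (a point): Centre of the bolt's steel hex head (29 mm across flats, 33.5 mm across corners, 14 mm tall), half-way up; turns and sinks with the bolt. z up; x is square to one pair of flats. 189 mm above the table at bolt_sink 0. The bolt (19 mm shank, about 0.3 kg) is guided in the bore of neck and base: it can only turn and slide up and down. Bare shank between head and washer.
- bolt (a joint): Angle (rad) of the bolt about its upright axis, counted over several turns: starts within 0.2 of 0, grows when turned forward (clockwise from above, tightening), falls when turned backward. It takes about 0.05 N m and stays where it is left. The drop comes 0.5 to 2.6 rad backward of the start; where cannot be seen.
- bolt_sink (a joint): How far (m) the bolt has sunk, downward. Right-hand thread, 5.6 mm a turn, in a boss hidden in the stone. It starts at 0.5 to 2.3 mm, resting by its weight; turned backward it rises to 0, then drops to 5 to 5.6 mm unless the gripper holds it up (press lightly down or loosen the grip to feel it). From there, turned forward, the thread draws it down. Play 0.6 mm.
- dish_mid (a point): Loose white stone dish, 100 mm across, 41 mm high, beyond the jig from the robot; its centre. To be left alone.
- spare_neck_mid (a point): Loose spare brass neck standing on the table, 44 mm across, 42 mm high, on the jig's -y side; its centre. To be left alone.
- driver_mid (a point): Loose nut driver, 215 mm long, 30 mm thick, lying beyond the jig; its centre. To be left alone.
- holder0_mid (a point): Finished stone candle holder, 100 mm across, 173 mm high, standing on the right; 90 mm up. To be left alone.
- holder1_mid (a point): Finished stone candle holder like the other, standing on the left; 90 mm up. To be left alone.
- tray_mid (a point): Blue plastic tray of washers, 160 x 220 x 55 mm, on the right; its centre. To be left alone.
- spirit_mid (a point): Amber glass bottle, 64 mm across, 170 mm high, at the back left; its centre. To be left alone.

How it is judged:
On the way, in this order (a step that is already met when the one before it is completed fails the run):
1. the steady fork is fully home around the neck, the bolt not yet turned (value of joint fork above 0.057 m and value of joint bolt between -0.45 and 0.45 rad), for 0.1 s.
2. turned backward, the bolt has dropped into its thread (value of joint bolt_sink above 0.0035 m and value of joint bolt below -0.4 rad and value of joint fork above 0.055 m), for 0.1 s.
3. turned forward again, the bolt is about one turn into its thread (value of joint bolt_sink above 0.0094 m and value of joint fork above 0.055 m), for 0.1 s.
At the end, for the whole second after the job is handed in: Bolt about one turn into its thread after the drop (sunk 9.4 to 13 mm), fork still home (at least 55 of 60 mm), bolt head still gripped (over 1.5 N, head within 35 mm of the grasp point) and not turning (all of step 3 and value of joint bolt_sink below 0.013 m and contact force between the fingers and bolt above 1.5 N and distance between the grasp point and bolt_head below 0.035 m and velocity of joint bolt between -0.15 and 0.15 rad/s); the arm keeps its last pose, push and grip.
It fails at once if a bystander on the bench is shifted by more than 30 mm (distance of any of dish_mid, spare_neck_mid, driver_mid, holder0_mid, holder1_mid, tray_mid, spirit_mid from where it was at the start of the episode above 0.03 m).
It also fails if it takes over 72 s, if anything falls off the work surface, if the arm or the gripper's body presses on something with over 40 N, if the wrist force passes 120 N, or if a joint passes its speed limit or range.

### The arm

A 7-joint arm with a two-finger parallel gripper is mounted at the origin on the work surface. World frame = base frame: x ahead of the robot, y to its left, z up, the work surface at z = 0. Lengths are in m, angles in rad, forces in N, time in s.
With the tool pointing down it reaches from about 0.425 to 0.95 m from the base axis. Payload 4.7 kg.
Tool frame: the origin (TCP) lies on the centre line of the jaws, within the pads' length; the fingertips stand robot.nose_length ahead of it and the grasp point (between the pads) lies 8 mm behind it (robot.nose_length is the distance from the TCP to the fingertips, in m); z points along the fingers, x is the direction in which the jaws open and shut, and the axes are right-handed (so a half turn about z gives the same grasp; the last joint's range is limited). The gripper opens to 85 mm and grips with 20 to 120 N. Pads are 22 mm wide; open, the fingers measure 114 mm over their backs; the gripper's body (76 mm by 85 mm) begins 54 mm behind the grasp point. The pads swing forward as they close: fully open they stand 13 mm farther back than shut.
Start: joints at [1.112, 0.469, -0.049, 1.532, 0.024, 1.141, -0.082], TCP at [0.281, -0.614, 0.209] pointing down, gripper open.
Joint ranges: [-2.59, 2.59], [-0.33, 1.99], [-1.39, 1.29], [0.1, 2.45], [-1.04, 4.18], [0.21, 1.99], [-2.66, 2.66]. Speed limits (rad/s): [2.57, 2.57, 3.14, 3.14, 3.14, 3.14, 3.14].

### API

Orientations are given as [roll, pitch, yaw] about the fixed x, y, z axes, in that order (R = Rz(yaw) Ry(pitch) Rx(roll)).
In Python, from plant import robot gives the robot as it stands. Calls block until the motion is done:
- robot.goto(position, orientation): joint-space move of the TCP to a pose.
- robot.move_straight(position, vel=0.15, attitude=None, contact_N=None): straight line of the TCP; attitude=None keeps the orientation; vel is the mean speed in m/s. With contact_N (N) it stops when the force on the tool has changed by that much, and returns True; else False.
- robot.move_joints(angles): joint-space move.
- robot.grip(opening, strength=None): opening from 0.0 (shut) to 1.0 (fully open); strength is the grip in N (None keeps the last); returns when the fingers have stopped.
- robot.sleep(seconds).
- robot.inverse_kinematics(position, orientation): joint angles nearest the present ones, or None.
- robot.sense(): the state.
- robot.grab_frame(name): name is "scene" or "side" or "wrist"; returns a dict with "image" (420x560x3 uint8, red, green, blue), "range_z" (420x560 float32, m along the optical axis (not along the pixel's ray), 0 where there is no reading), "fx", "fy", "cx", "cy" (pixels), "dist_coeffs" ([k1, k2, p1, p2, k3] as OpenCV has them; the pictures are not rectified), "R" (3x3) and "t" (3): a world point X has camera coordinates R X + t. Camera axes: x right, y down, z forward; pixel columns grow to the right and rows downward; lengths in m; the calibration is good to about 2 mm. A picture is of the moment at which its call begins.
A pose or a line that the arm cannot do raises robot.IKError and nothing moves.
- robot.close_job(): hands the job in, once; it reports no verdict.
The state is a dict: "t": time; "joint_pos": joint angles; "joint_velocities": joint speeds; "effort": joint torques, N m; "tcp_pos": TCP position; "tcp_rot": TCP orientation; "wrist_force": force on the tool from outside, world axes, zero at the start; "torque": the same for the moment, N m; "opening": opening from 0.0 (shut) to 1.0 (fully open).
Only numpy, scipy, OpenCV 4.12 (cv2) and the standard library are available. Lean on these libraries where they do the work, as an engineer would, in place of code of your own. Each camera call takes 0.05 s, during which the arm holds its last target.

## Working session

There is one attempt and no reset: what is moved stays moved. The work goes in short steps, each a Python script; the robot and the scene stay as the last script left them, time stands still between calls to the robot, and variables do not carry over. Pictures are saved under pics/ and viewed, and the job is handed in when it is done.

```bash
ls; mkdir -p pics
python3 - <<'E'
from plant import robot
import cv2
s=robot.sense(); print(s['t'],s['tcp_pos'],s['tcp_rot'],s['opening'],robot.nose_length)
for n in ("scene","side","wrist"):
    f=robot.grab_frame(n); cv2.imwrite(f"pics/{n}0.png",f["image"][:,:,::-1]); print(n,f["fx"],f["cx"],f["dist_coeffs"],f["R"],f["t"])
    import numpy as np
    np.savez(f"{n}0.npz",**{k:np.array(v) for k,v in f.items()})
E
```

```text
pics
0.0 [ 0.28099752 -0.61304191  0.20754757] [ 3.14150426e+00  1.96809503e-03 -1.14096458e+00] 1.0016990987269379 0.011
scene 455.16913267277994 277.5670536750907 [-0.15182039  0.          0.          0.          0.        ] [[ 0.87089704  0.49110761  0.0187527 ]
 [ 0.35815065 -0.60806613 -0.70850808]
 [-0.33655083  0.62375388 -0.7054535 ]] [-0.4734964  -0.10360688  1.54695424]
side 406.6926880492576 277.32544755516227 [0.01380236 0.         0.         0.         0.        ] [[-0.78550415 -0.61876947  0.01037154]
 [-0.46178924  0.5749021  -0.67545413]
 [ 0.41198777 -0.53536148 -0.73732907]] [0.39879196 0.3492714  0.96305362]
wrist 364.27815205793587 278.1485667140914 [-0.01566856  0.          0.          0.          0.        ] [[ 0.41623442 -0.90925642 -0.00129305]
 [-0.8586876  -0.39355216  0.32828691]
 [-0.29900586 -0.13553399 -0.94457717]] [-0.67399176 -0.04141281  0.38094719]
```

View pics/scene0.png

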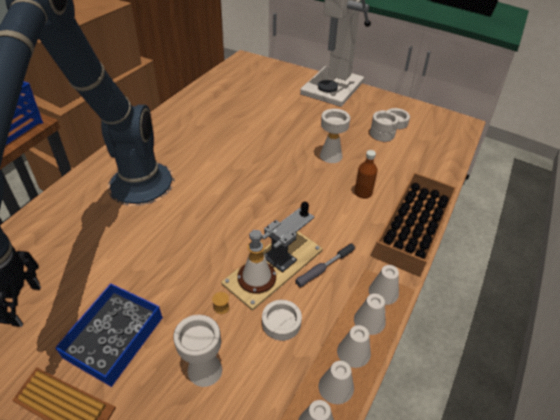

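View pics/side0.png

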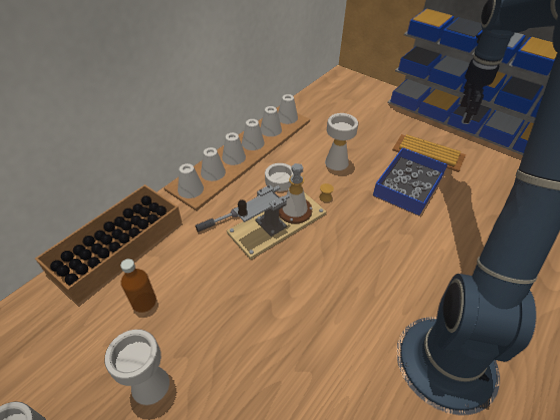

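The scene view shows the bolt head near (256,238) and the knob near (304,209). In the side view they are near (297,172) and (242,206). I'll enlarge both.

Run:
```python
import cv2,numpy as np
a=cv2.imread("pics/scene0.png")[190:310,205:335]; b=cv2.imread("pics/side0.png")[150:260,190:340]
cv2.imwrite("pics/c1.png",cv2.resize(a,None,fx=5,fy=5,interpolation=cv2.INTER_CUBIC))
cv2.imwrite("pics/c2.png",cv2.resize(b,None,fx=5,fy=5,interpolation=cv2.INTER_CUBIC))
```

```text
(no output)
```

View pics/c1.png

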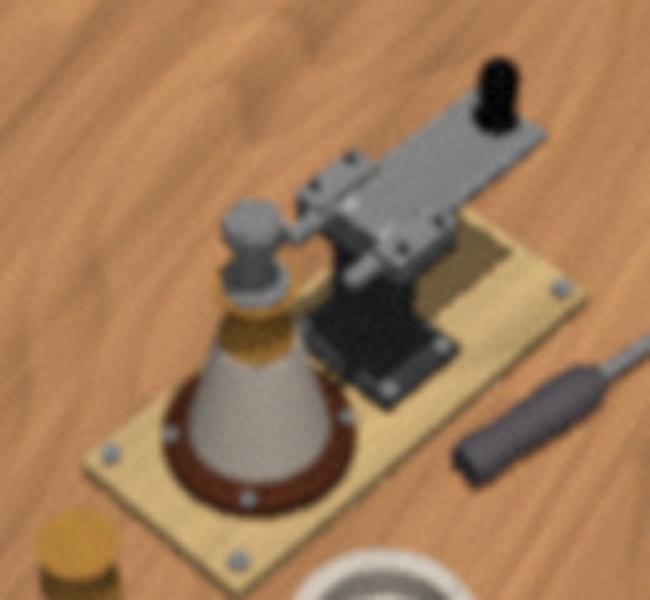

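View pics/c2.png

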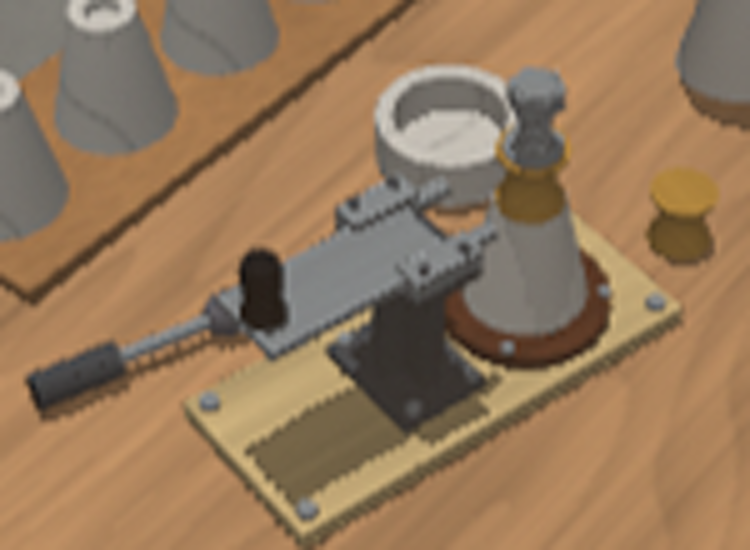

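Scene crop: head top face centre about (253,215), knob top about (499,70), board corners (85,462), (237,590) and (587,295). Side crop: head top (537,85), knob top (263,260), board corners (187,402), (305,538) and (682,308). Next I intersect these with the known heights.

```bash
cat > h.py <<'E'
import numpy as np,cv2
def ray(f,uv):
    K=np.array([[f['fx'],0,f['cx']],[0,f['fy'],f['cy']],[0,0,1.]])
    p=cv2.undistortPoints(np.array([[uv]],float),K,np.array(f['dist_coeffs'],float))[0,0]
    R=np.array(f['R']);c=-R.T@np.array(f['t']);d=R.T@np.array([p[0],p[1],1]);return c,d
def atz(f,uv,z):
    c,d=ray(f,uv); return c+d*(z-c[2])/d[2]
def proj(f,X):
    K=np.array([[f['fx'],0,f['cx']],[0,f['fy'],f['cy']],[0,0,1.]])
    return cv2.projectPoints(np.array(X,float).reshape(-1,1,3),cv2.Rodrigues(np.array(f['R'],float))[0],np.array(f['t'],float),K,np.array(f['dist_coeffs'],float))[0][:,0]
def tri(rs):
    A=np.zeros((3,3));b=np.zeros(3)
    for c,d in rs:
        d=d/np.linalg.norm(d);P=np.eye(3)-np.outer(d,d);A+=P;b+=P@c
    return np.linalg.solve(A,b)
E
python3 - <<'E'
from h import *
S={k:dict(np.load(f"{k}0.npz")) for k in("scene","side")}
o={"scene":(205,190),"side":(190,150)}
def px(k,p): return [(p[i]+.5)/5-.5+o[k][i] for i in(0,1)]
P={"head":(.1945,(253,215),(537,85)),"knobtop":(.171,(499,70),(263,258)),}
for n,(z,a,b) in P.items():
    print(n,atz(S["scene"],px("scene",a),z),atz(S["side"],px("side",b),z),tri([ray(S["scene"],px("scene",a)),ray(S["side"],px("side",b))]))
for k,ps in (("scene",[(85,462),(237,590),(587,295)]),("side",[(187,402),(305,538),(682,308)])):
    c=[atz(S[k],px(k,p),.015) for p in ps]
    for q in c: print(k,q)
    print([np.linalg.norm(c[i]-c[i+1]) for i in (0,1)])
E
```

```text
head [ 0.56007336 -0.14943019  0.1945    ] [ 0.56092815 -0.15285319  0.1945    ] [ 0.5603821  -0.15100475  0.19610713]
knobtop [0.60811132 0.02806071 0.171     ] [0.60669347 0.02687246 0.171     ] [0.60748093 0.02731853 0.17109313]
scene [ 0.48795297 -0.21374608  0.015     ]
scene [ 0.60311882 -0.24217623  0.015     ]
scene [0.67352878 0.03441604 0.015     ]
[np.float64(0.11862313000453929), np.float64(0.28541347184638227)]
side [0.66970156 0.03620865 0.015     ]
side [0.54987992 0.06796294 0.015     ]
side [ 0.48225409 -0.21192268  0.015     ]
[np.float64(0.1239579047706301), np.float64(0.28793960407234354)]
```

Bolt axis is about (0.5605,-0.151) and the jig's +y points at about 75.5°. The fork reads about 6 mm, which fits, and the board measures 121×287 mm against 124×290. I'll check IK, lift, and look from above with the wrist camera.

Run:
```python
from plant import robot
import numpy as np,cv2
from h import *
yaw=np.deg2rad(-14.5)
for p in ([.6075,.0273,.3],[.6075,.0273,.152],[.5605,-.151,.18]):
  for y in (yaw,yaw+np.pi):
    print(p,y,np.round(robot.inverse_kinematics(p,[np.pi,0,y]),3))
for d in np.arange(-3,3.1,.5):
    q=robot.inverse_kinematics([.5605,-.151,.18],[np.pi,0,d]); print(d,None if q is None else np.round(q,2))
robot.move_straight([.281,-.613,.42],vel=.25)
robot.goto([.573,-.105,.33],[np.pi,0,yaw])
f=robot.grab_frame("wrist"); cv2.imwrite("pics/w1.png",f["image"][:,:,::-1]); np.savez("w1.npz",**{k:np.array(v) for k,v in f.items()})
s=robot.sense(); print(s['t'],s['tcp_pos'],s['tcp_rot'],s['wrist_force'],np.round(s['joint_pos'],2))
```

```text
[0.6075, 0.0273, 0.3] -0.2530727415391778 [ 0.381  0.369 -0.67   1.549  0.234  1.305 -0.571]
[0.6075, 0.0273, 0.3] 2.888519912050615 [ 0.668  0.538 -1.174  1.534  0.5    1.404  2.349]
[0.6075, 0.0273, 0.152] -0.2530727415391778 [ 0.337  0.486 -0.615  1.734  0.321  1.024 -0.646]
[0.6075, 0.0273, 0.152] 2.888519912050615 [ 0.661  0.713 -1.178  1.717  0.704  1.205  2.185]
[0.5605, -0.151, 0.18] -0.2530727415391778 [ 0.558  0.384 -0.475  1.776  0.201  1.03  -0.245]
[0.5605, -0.151, 0.18] 2.888519912050615 [ 1.002  0.62  -1.175  1.753  0.615  1.194  2.541]
-3.0 [-0.59  0.55  1.12  1.84 -0.55  1.11 -2.27]
-2.5 [ 0.22  0.34 -0.04  1.8   0.02  1.   -2.32]
-2.0 [ 0.29  0.35 -0.13  1.79  0.05  1.01 -1.86]
-1.5 [ 0.37  0.35 -0.24  1.79  0.1   1.01 -1.4 ]
-1.0 [ 0.45  0.36 -0.33  1.78  0.13  1.02 -0.93]
-0.5 [ 0.52  0.38 -0.43  1.78  0.18  1.03 -0.47]
0.0 [ 0.6   0.39 -0.53  1.77  0.23  1.04 -0.01]
0.5 [ 0.67  0.41 -0.63  1.77  0.28  1.05  0.44]
1.0 [ 0.68  0.42 -0.64  1.77  0.28  1.05  0.94]
1.5 [ 0.74  0.44 -0.73  1.77  0.33  1.06  1.4 ]
2.0 [ 0.8   0.47 -0.82  1.76  0.38  1.08  1.85]
2.5 [ 1.    0.62 -1.17  1.75  0.61  1.19  2.15]
3.0 [-0.59  0.55  1.12  1.84 -0.55  1.11 -2.55]
3.3167 [ 0.57298784 -0.10671039  0.32999224] [ 3.14115418e+00 -1.72724276e-04 -2.55893550e-01] [-0.09082762 -0.41640539 -0.91703639] [ 0.53  0.28 -0.53  1.57  0.15  1.33 -0.28]
```

View pics/w1.png

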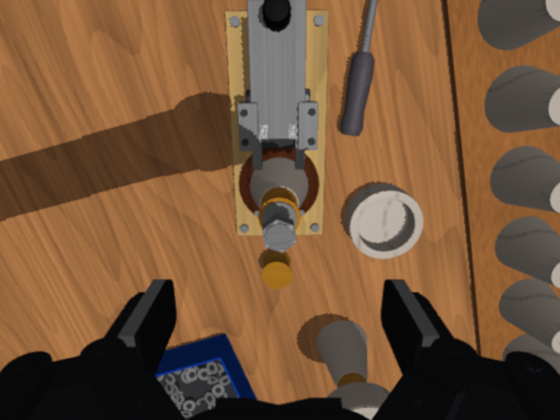

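The wrist view shows the head near (279,236) and the knob near (277,11), with the jig nearly upright in the image. I'll enlarge the head and knob.

Run:
```python
import cv2,numpy as np
im=cv2.imread("pics/w1.png")
a=im[205:265,250:310];b=im[0:60,245:310]
a=cv2.resize(a,(480,480),interpolation=cv2.INTER_CUBIC);b=cv2.resize(b,(312,288),interpolation=cv2.INTER_CUBIC)
c=np.zeros((480,792,3),np.uint8);c[:,:480]=a;c[:288,480:]=b
cv2.imwrite("pics/c3.png",c)
f=np.load("w1.npz");print(f["R"],-f["R"].T@f["t"]); print(np.round(f["range_z"][226:250:2,268:292:2],4))
```

```text
[[ 9.67244631e-01 -2.53845918e-01  2.72948055e-04]
 [-2.39797917e-01 -9.13362876e-01  3.29036799e-01]
 [-8.32753477e-02 -3.18324530e-01 -9.44317060e-01]] [ 0.59517851 -0.02431597  0.49485363]
[[0.3248 0.3257 0.3242 0.3233 0.3247 0.325  0.3242 0.3246 0.3245 0.3234
  0.3244 0.3241]
 [0.3248 0.3246 0.3242 0.3237 0.3255 0.3238 0.3241 0.3242 0.3246 0.3257
  0.3245 0.3252]
 [0.3261 0.3254 0.3255 0.3242 0.3252 0.325  0.3249 0.3251 0.3253 0.3244
  0.3254 0.3253]
 [0.3256 0.3265 0.3265 0.3246 0.3246 0.325  0.325  0.3259 0.3253 0.3268
  0.3245 0.3261]
 [0.3267 0.3274 0.3267 0.3282 0.3261 0.3269 0.3258 0.3258 0.3268 0.3264
  0.3277 0.3256]
 [0.3259 0.3264 0.3282 0.3271 0.3272 0.3268 0.3265 0.3275 0.326  0.326
  0.3271 0.3285]
 [0.3272 0.3272 0.3266 0.3275 0.3274 0.3293 0.3283 0.3281 0.3295 0.3283
  0.3262 0.3281]
 [0.3277 0.3275 0.3291 0.3277 0.3271 0.3279 0.3306 0.3288 0.3292 0.3294
  0.3277 0.3272]
 [0.3297 0.329  0.3286 0.3288 0.3298 0.3293 0.3285 0.3301 0.3291 0.3293
  0.3281 0.3284]
 [0.33   0.3297 0.3292 0.3285 0.3289 0.3306 0.3294 0.3294 0.3293 0.3294
  0.3302 0.3299]
 [0.3307 0.3308 0.3309 0.3304 0.3305 0.3296 0.3311 0.33   0.3304 0.3305
  0.3304 0.3316]
 [0.5453 0.3328 0.332  0.3326 0.3308 0.3325 0.3299 0.3315 0.3314 0.333
  0.3324 0.5472]]
```

View pics/c3.png

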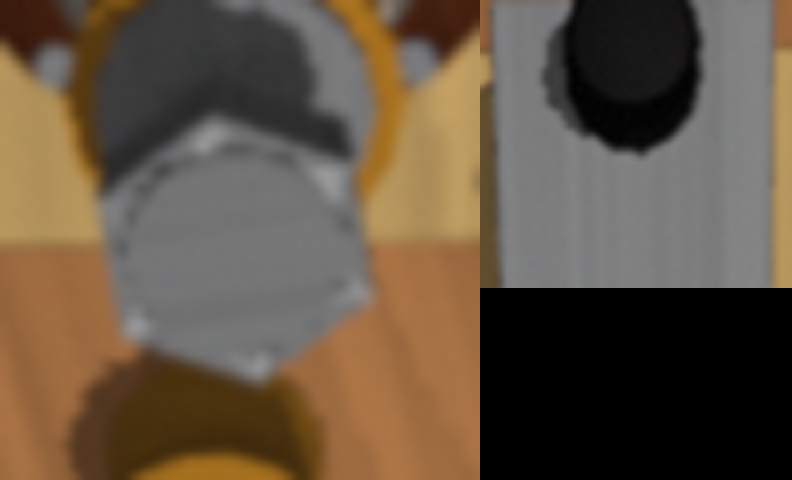

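Run:
```python
from h import *
from scipy.optimize import least_squares
f=dict(np.load("w1.npz"))
# depth -> points on the head's top
pts=[]
for v in range(228,244,2):
  for u in range(270,290,2):
    c,d=ray(f,(u,v)); pts.append(c+d*f["range_z"][v,u])
print("top",np.mean(pts,0),np.std(np.array(pts)[:,2]))
px=lambda p,o=(250,205),s=8.:[(p[0]+.5)/s-.5+o[0],(p[1]+.5)/s-.5+o[1]]
C=np.array([px(p) for p in [(208,118),(100,192),(130,332),(260,380),(370,296),(350,168)]])
for z in (.190,.192,.194):
  def res(x):
    a=x[2]-np.arange(6)*np.pi/3*-1
    X=np.c_[x[0]+.01675*np.cos(a),x[1]+.01675*np.sin(a),np.full(6,z)]
    P=proj(f,X); D=np.linalg.norm(P[None]-C[:,None],axis=2); return D.min(1)
  best=min((least_squares(res,[.5605,-.151,a0]) for a0 in np.arange(0,1.05,.15)),key=lambda r:r.cost)
  a=best.x[2]%(np.pi/3); print(z,best.x[:2],"corner ang",a,"flat normal",a-np.pi/6,best.cost)
print("top face centre",atz(f,px((240,246)),.1945))
k=px((633-480,45),(245,0),4.8);print("knobtop",atz(f,k,.171))
k=px((633-480,50),(245,0),4.8);print("knobtop",atz(f,k,.171))
l=[atz(f,px((x-480,y),(245,0),4.8),.130) for x,y in ((495,30),(503,280),(773,30),(771,280))]
print(np.rad2deg([np.arctan2(*(l[a]-l[b])[1::-1]) for a,b in((0,1),(2,3))]),l)
```

```text
top [ 0.56262316 -0.15169662  0.19464002] 0.0007247582525092516
0.19 [ 0.56204557 -0.15431135] corner ang 0.4241688747196296 flat normal -0.09942990087866921 1.58456808396684
0.192 [ 0.56226174 -0.15346336] corner ang 0.42379375039501976 flat normal -0.09980502520327905 1.8547570264442808
0.194 [ 0.56247739 -0.15261462] corner ang 0.4231774224546705 flat normal -0.10042135314362832 2.2122087588986226
top face centre [ 0.56302423 -0.15215889  0.1945    ]
knobtop [0.60758881 0.02785054 0.171     ]
knobtop [0.60739886 0.02713091 0.171     ]
[75.8434457  76.13847744] [array([0.58496142, 0.04341534, 0.13      ]), array([0.574349  , 0.00134133, 0.13      ]), array([0.63500711, 0.03028037, 0.13      ]), array([ 0.62461087, -0.01185021,  0.13      ])]
```

Everything agrees: bolt axis (0.562,-0.152), jig yaw -0.246, hex flat normal at yaw -0.10 (bolt about -0.15 rad), head top 0.1946 so sunk about 1.4 mm, fork about 5 mm. Next I grip the knob and push it home.

Run:
```python
from plant import robot
import numpy as np,cv2
yaw=-.246; d=np.array([-np.sin(yaw),np.cos(yaw),0])
k=np.array([.6075,.0275,.152])
robot.goto(k+[0,0,.06],[np.pi,0,yaw])
print(robot.move_straight(k,vel=.12,contact_N=10))
robot.grip(0,40); s=robot.sense(); print(s['t'],s['tcp_pos'],s['opening'],s['wrist_force'])
h=np.array([.562,-.152,.152])+.130*d
tgt=h-.006*d
print(robot.move_straight(tgt,vel=.06,contact_N=15)); s=robot.sense(); print(s['t'],s['tcp_pos'],(s['tcp_pos']-h)@d,s['wrist_force'])
f=robot.grab_frame("scene");cv2.imwrite("pics/s2.png",cv2.resize(f["image"][190:310,205:335,::-1],None,fx=5,fy=5,interpolation=cv2.INTER_CUBIC))
```

```text
False
5.4833 [0.60748109 0.02751906 0.1519614 ] 0.0011508473296359364 [-0.47892118 -0.7854038   0.76189203]
False
6.65 [ 0.59229764 -0.03109256  0.15205331] -0.005354293354925806 [-0.02332481 -0.29509595 -0.1483845 ]
```

View pics/s2.png

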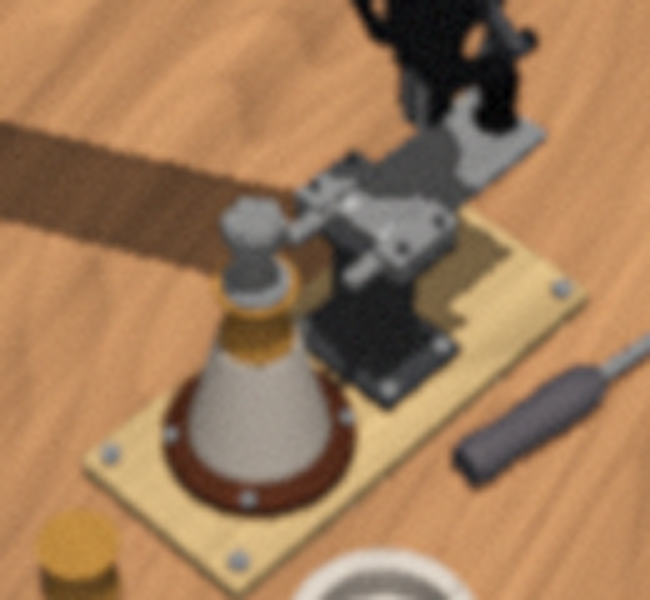

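The grip closed empty (opening 0.001) and the fork didn't move. The fingers in the picture stand clear of the knob. I'll look from the other cameras before moving again.

Run:
```python
from plant import robot
import numpy as np,cv2
f=robot.grab_frame("side");np.savez("side1.npz",**{k:np.array(v) for k,v in f.items()});a=cv2.resize(f["image"][150:260,190:340,::-1],(750,550),interpolation=cv2.INTER_CUBIC);cv2.imwrite("pics/d2.png",a)
f=robot.grab_frame("wrist");cv2.imwrite("pics/w2.png",f["image"][:,:,::-1]);np.savez("w2.npz",**{k:np.array(v) for k,v in f.items()})
from h import *
print(proj(f,[[.6075,.0275,.171],[.5937,-.026,.171],robot.sense()['tcp_pos']]))
```

```text
[[278.06935932 145.78125529]
 [277.23704728 268.27695036]
 [277.10918393 259.39192125]]
```

View pics/d2.png

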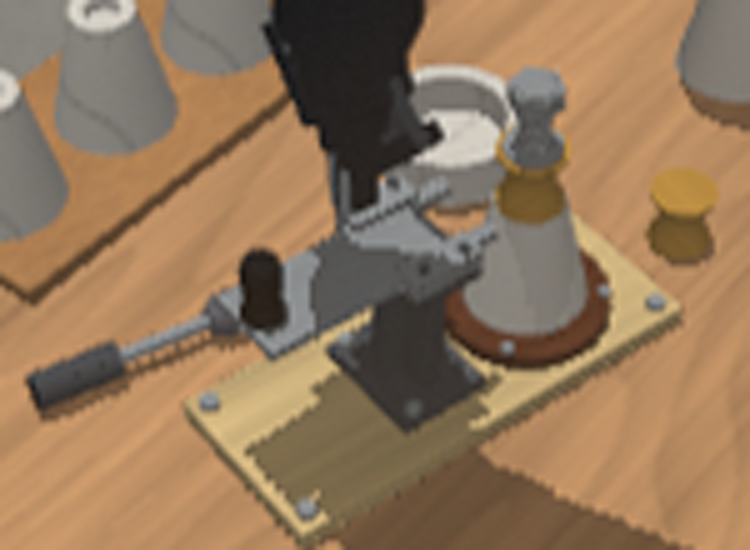

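View pics/w2.png

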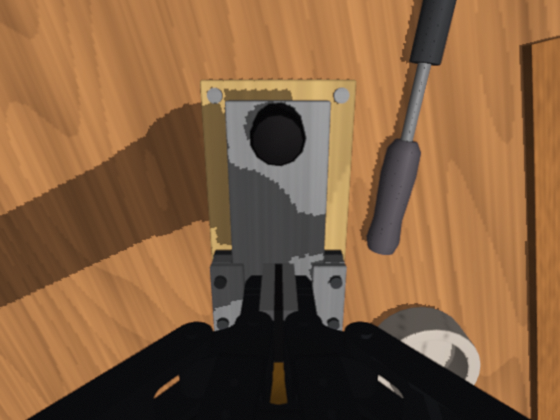

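Run:
```python
from h import *
f=dict(np.load("w2.npz"))
for uv in ((277,134),(277,120),(277,150),(240,130),(230,285),(325,272),(265,285),(265,300),(290,285)):
    c,d=ray(f,uv); z=np.median(f["range_z"][uv[1]-1:uv[1]+2,uv[0]-1:uv[0]+2]); print(uv,z,c+d*z)
g=dict(np.load("side1.npz"))
X=[[.5923,-.0311,.152],[.5923,-.0311,.141],[.6075,.0275,.171],[.6075,.0275,.130],[.5685,-.152,.1945]]
print((proj(g,X)-[190,150])*5)
s=dict(np.load("scene0.npz"));print((proj(s,X)-[205,190])*5)
im=cv2.imread("pics/w2.png")
cv2.imwrite("pics/c4.png",cv2.resize(im[80:340,190:370],None,fx=3,fy=2.3,interpolation=cv2.INTER_CUBIC))
```

```text
(277, 134) 0.1449087 [0.60821158 0.03208875 0.17057668]
(277, 120) 0.14415315 [0.60951468 0.03727816 0.16951774]
(277, 150) 0.14738369 [0.60663138 0.02581554 0.170204  ]
(240, 130) 0.18472007 [0.5889973  0.03316816 0.12968857]
(230, 285) 0.206871 [ 0.56029936 -0.04838552  0.13614404]
(325, 272) 0.20417792 [ 0.61436542 -0.05335     0.13610679]
(265, 285) 0.13834405 [ 0.59084903 -0.01850032  0.19603971]
(265, 300) 0.12917031 [ 0.59112827 -0.01873944  0.20580829]
(290, 285) 0.1383017 [ 0.60006957 -0.02078803  0.19607762]
[[353.13379759 232.7361169 ]
 [353.53196965 246.82348996]
 [259.06140951 255.97753082]
 [263.14769603 308.65916084]
 [523.16746405  78.15760538]]
[[418.58375473 148.901508  ]
 [417.84778825 163.10052793]
 [495.53434596  68.21830945]
 [491.1393149  121.33041609]
 [262.8568491  222.67192482]]
```

View pics/c4.png

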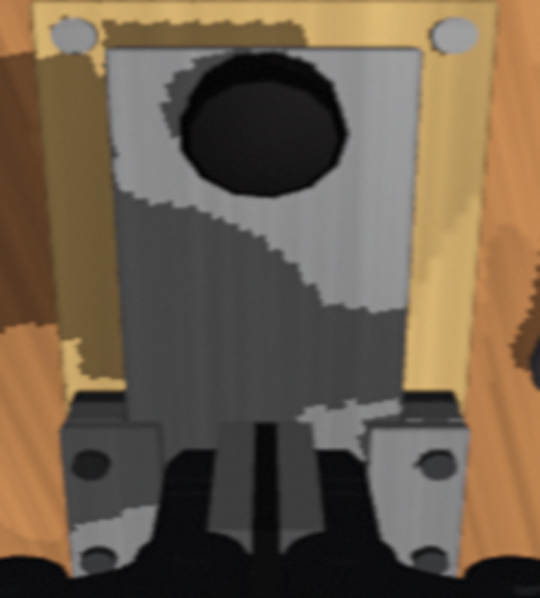

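Run:
```python
from h import *
from plant import robot
f=dict(np.load("w2.npz"))
for uv in ((268,270),(268,266),(272,268),(287,270),(268,264),(268,262),(285,264),(268,275),(268,290),(268,310),(268,320)):
    c,d=ray(f,uv); z=f["range_z"][uv[1],uv[0]]; print(uv,z,c+d*z)
s=robot.sense();print(s['tcp_pos'],s['tcp_rot'],s['opening'],-f["R"].T@f["t"],robot.nose_length)
print(proj(f,[[.5955,-.0200,.141],[.5955,-.0200,.18]]))
g=dict(np.load("w1.npz"));print(-g["R"].T@g["t"]-[.573,-.1067,.33])
```

```text
(268, 270) 0.14914991 [ 0.5916823  -0.01863542  0.18457557]
(268, 266) 0.15443358 [ 0.59129779 -0.01956693  0.1793285 ]
(272, 268) 0.15138818 [ 0.59315864 -0.01933066  0.18231582]
(287, 270) 0.14831732 [ 0.59931186 -0.02012506  0.18531532]
(268, 264) 0.15399127 [ 0.59155607 -0.01858758  0.17944491]
(268, 262) 0.20934016 [ 0.58391423 -0.04275282  0.12963962]
(285, 264) 0.15358631 [ 0.59856917 -0.02014615  0.17980719]
(268, 275) 0.14633793 [ 0.59163226 -0.01915486  0.18773168]
(268, 290) 0.13549675 [ 0.59197108 -0.01903727  0.19914022]
(268, 310) 0.12395968 [ 0.59223915 -0.01927965  0.21141273]
(268, 320) 0.11696079 [ 0.59270117 -0.01823302  0.21843025]
[ 0.59228724 -0.03117625  0.15201865] [-3.14132383e+00 -1.85813097e-05 -2.45177021e-01] -0.002361682301505792 [0.61355285 0.05157796 0.31696225] 0.011
[[277.90643348 229.66797801]
 [277.85751137 265.49686985]]
[0.02217851 0.08238403 0.16485363]
```

The measured fingertips stand at z≈0.179, while the reported TCP (0.152) and nose_length (0.011) put them at 0.141. The wrist camera gets the keepers and knob right (0.136 and 0.171), and the scene view also shows the tips high. So the fingers closed above the knob. I'll settle it by touch, lowering the shut fingers onto the fork plate, which is at a known 0.130.

Run:
```python
from plant import robot
import numpy as np,cv2
yaw=-.246; d=np.array([-np.sin(yaw),np.cos(yaw),0])
p=np.array([.562,-.152,.152])+.143*d
robot.move_straight(p,vel=.1)
p[2]=.085
print(robot.move_straight(p,vel=.03,contact_N=4)); s=robot.sense(); print(s['t'],s['tcp_pos'],s['opening'],s['wrist_force'])
for n in("side","wrist"):
    f=robot.grab_frame(n);np.savez(n+"3.npz",**{k:np.array(v) for k,v in f.items()})
    im=f["image"][:,:,::-1]
    cv2.imwrite(f"pics/{n}3.png",cv2.resize(im[150:260,190:340],(750,550),interpolation=cv2.INTER_CUBIC) if n=="side" else im)
```

```text
True
8.5583 [ 0.59685292 -0.01310138  0.10741616] 0.0011929787071304485 [-1.58820402  0.02821961  5.08168164]
```

View pics/side3.png

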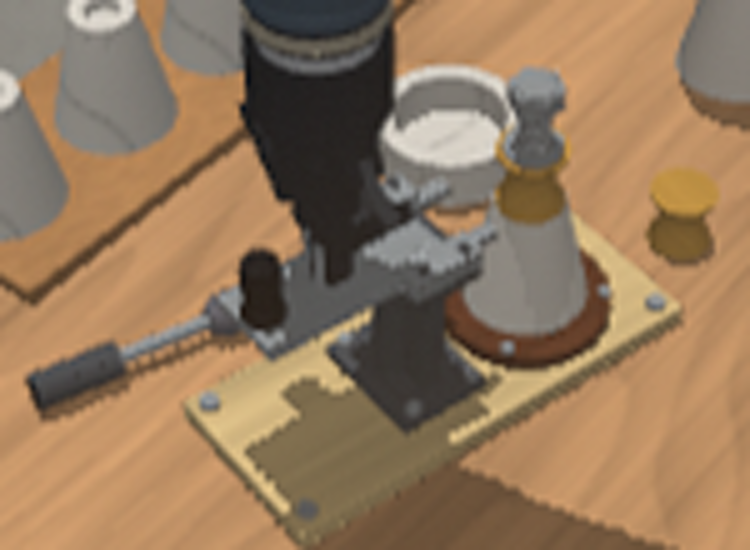

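View pics/wrist3.png

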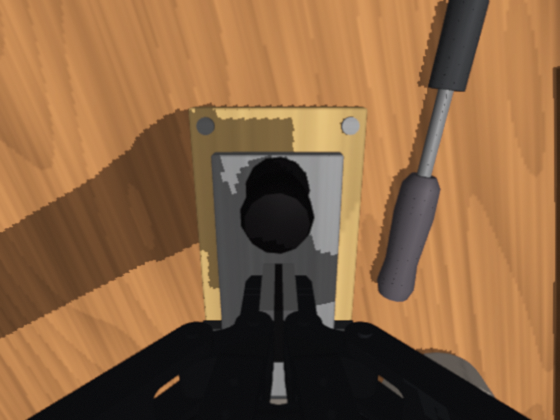

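The tips touched at reported z 0.107, on the plate at 0.130. So they stand about 23–27 mm above the reported TCP instead of 11 mm below it, and my z targets need to be about 35 mm lower. Redo the knob grasp with that correction.

Run:
```python
from plant import robot
import numpy as np,cv2
yaw=-.246; d=np.array([-np.sin(yaw),np.cos(yaw),0])
p=robot.sense()['tcp_pos'].copy() if hasattr(robot.sense()['tcp_pos'],'copy') else np.array(robot.sense()['tcp_pos'])
p=np.array(p);p[2]=.175
robot.move_straight(p,vel=.2)
robot.grip(1.0)
k=np.array([.608,.029,.115])
robot.move_straight([k[0],k[1],.175],vel=.2)
print(robot.move_straight(k,vel=.1,contact_N=10))
robot.grip(0,40); s=robot.sense(); print(s['t'],s['tcp_pos'],s['opening'],s['wrist_force'])
if s['opening']>.1:
    h=np.array([.562,-.152,.115])+.130*d
    print(robot.move_straight(h-.006*d,vel=.05,contact_N=15)); s=robot.sense(); print(s['t'],s['tcp_pos'],(s['tcp_pos']-h)@d,s['wrist_force'],s['opening'])
f=robot.grab_frame("wrist");cv2.imwrite("pics/w4.png",f["image"][:,:,::-1]);np.savez("w4.npz",**{k:np.array(v) for k,v in f.items()})
f=robot.grab_frame("side");cv2.imwrite("pics/d4.png",cv2.resize(f["image"][150:260,190:340,::-1],(750,550),interpolation=cv2.INTER_CUBIC))
```

```text
False
11.6583 [0.60693817 0.02943028 0.11545356] 0.2583138672595604 [-4.57001802  0.57578948  5.99784655]
False
13.0667 [ 0.59300353 -0.0270183   0.11548778] -0.0012307822283194197 [0.38068264 8.71281651 2.67101048] 0.2583158062515785
```

View pics/d4.png

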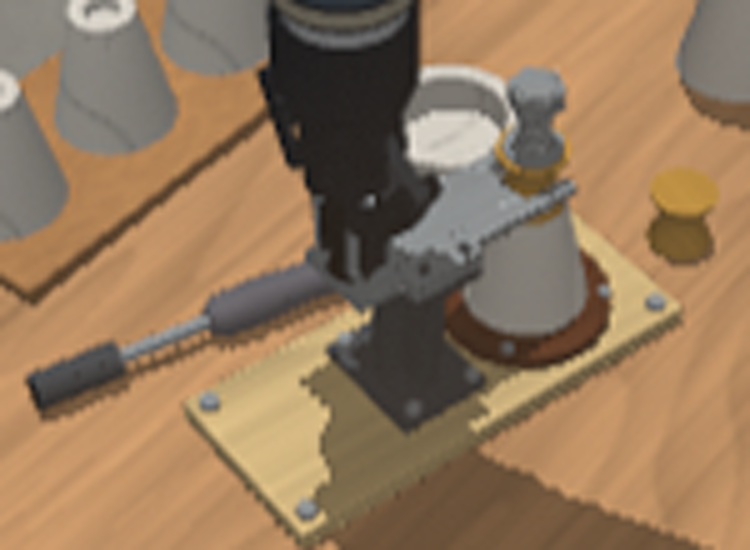

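View pics/w4.png

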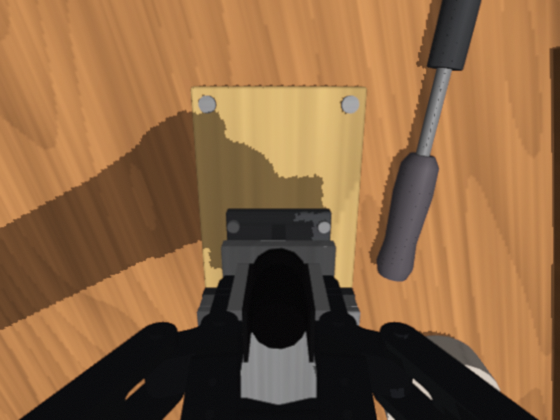

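The fork now goes round the neck in the side view, and the knob is held at opening 0.26. The push reads 8.7 N against 2–3 N for sliding, so it looks to be at the stop. I'll press a little more to confirm.

Run:
```python
from plant import robot
import numpy as np,cv2
yaw=-.246; d=np.array([-np.sin(yaw),np.cos(yaw),0])
h=np.array([.562,-.152,.115])+.130*d
print(robot.move_straight(h-.012*d,vel=.03,contact_N=12)); robot.sleep(.15); s=robot.sense(); print(s['t'],(s['tcp_pos']-h)@d,s['wrist_force'],s['opening'])
robot.grip(1.0); s=robot.sense(); print(s['t'],(s['tcp_pos']-h)@d,s['wrist_force'],s['opening'])
p=np.array(s['tcp_pos']);p[2]=.23
robot.move_straight(p,vel=.25)
# look at the bolt from its +y side
robot.goto([.555,-.18,.24],[np.pi,0,yaw])
f=robot.grab_frame("wrist");cv2.imwrite("pics/w5.png",f["image"][:,:,::-1]);np.savez("w5.npz",**{k:np.array(v) for k,v in f.items()})
print(robot.sense()['t'])
```

```text
True
13.5417 -0.0007873945321882312 [ 2.47320476 -0.45180315  3.54993682] 0.25447916815094423
14.175 -0.0006086347503721884 [0.41962289 0.65638997 0.36901236] 0.9989465515105568
15.5083
```

View pics/w5.png

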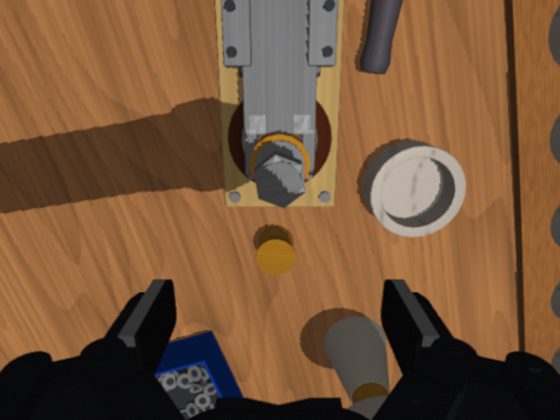

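The push tripped the 12 N contact with no further travel, so the fork is at its stop. I'll measure the bolt again from this closer view.

Run:
```python
import cv2
im=cv2.imread("pics/w5.png")
cv2.imwrite("pics/c5.png",cv2.resize(im[140:215,240:320],None,fx=8,fy=8,interpolation=cv2.INTER_CUBIC))
```

```text
(no output)
```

View pics/c5.png

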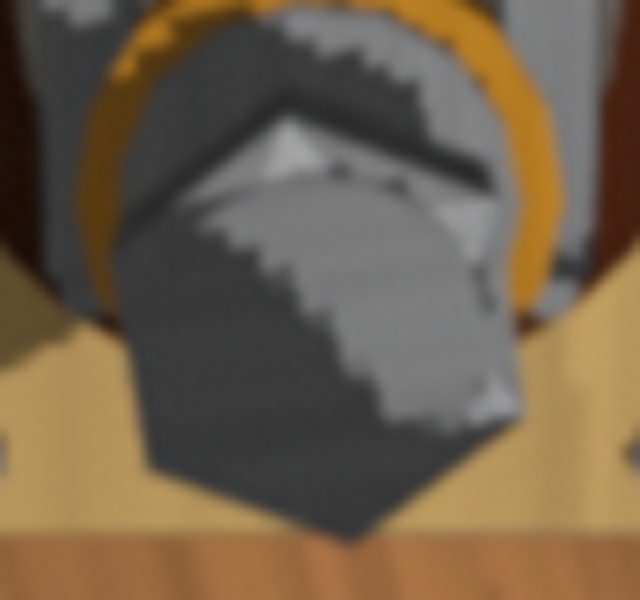

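Run:
```python
from h import *
from scipy.optimize import least_squares
f=dict(np.load("w5.npz"))
pts=[]
for v in range(168,196,2):
  for u in range(264,294,2):
    c,d=ray(f,(u,v)); pts.append(c+d*f["range_z"][v,u])
print("top",np.mean(pts,0),np.std(np.array(pts)[:,2]))
px=lambda p,o=(240,140),s=8.:[(p[0]+.5)/s-.5+o[0],(p[1]+.5)/s-.5+o[1]]
C=np.array([px(p) for p in [(290,112),(118,250),(148,466),(350,538),(522,412),(490,193)]])
for z in (.190,.192,.194):
  def res(x):
    a=x[2]+np.arange(6)*np.pi/3
    X=np.c_[x[0]+.01675*np.cos(a),x[1]+.01675*np.sin(a),np.full(6,z)]
    P=proj(f,X); D=np.linalg.norm(P[None]-C[:,None],axis=2); return D.min(1)
  best=min((least_squares(res,[.5605,-.151,a0]) for a0 in np.arange(0,1.05,.15)),key=lambda r:r.cost)
  a=best.x[2]%(np.pi/3); print(z,best.x[:2],"flat normal",a-np.pi/6,best.cost)
from plant import robot
fn=-.1
for k in range(-3,4):
    y=fn+k*np.pi/3; q=robot.inverse_kinematics([.562,-.1525,.152],[np.pi,0,y]); print(k,round(y,3),None if q is None else np.round(q,2))
```

```text
top [ 0.56166593 -0.15181391  0.19452248] 0.0006308373684881258
0.19 [ 0.56226462 -0.1531508 ] flat normal -0.10192479057525294 0.9378979114639316
0.192 [ 0.5623908  -0.15263783] flat normal -0.10237065308909593 1.24998682324332
0.194 [ 0.56251888 -0.15212304] flat normal -0.09866350639107263 1.9991905028613435
-3 -3.242 [-0.58  0.6   1.12  1.86 -0.61  1.07 -2.46]
-2 -2.194 [ 0.32  0.38 -0.17  1.81  0.08  0.95 -2.07]
-1 -1.147 [ 0.47  0.4  -0.36  1.81  0.17  0.97 -1.11]
0 -0.1 [ 0.62  0.43 -0.55  1.8   0.27  0.99 -0.15]
1 0.947 [ 0.75  0.48 -0.75  1.79  0.38  1.02  0.81]
2 1.994 [ 0.89  0.56 -0.97  1.78  0.52  1.08  1.73]
3 3.042 [-0.58  0.6   1.12  1.86 -0.61  1.07 -2.46]
```

Bolt axis (0.5622,-0.1527), flat normal -0.10, top 0.1945 (sunk about 1.5 mm, so the drop should come near 1.7 rad back). I'll grip at yaw -2.19, which leaves wrist range for turning back (yaw increasing).

```bash
cat >> h.py <<'E'
B=np.array([.5622,-.1527])
def topz(robot,save=None):
    f=robot.grab_frame("wrist")
    u,v=proj(f,[[B[0],B[1],.190]])[0].round().astype(int)
    zs=[]
    for dv in range(-14,15,2):
        for du in range(-14,15,2):
            if 0<=v+dv<420 and 0<=u+du<560 and f["range_z"][v+dv,u+du]>0:
                c,d=ray(f,(float(u+du),float(v+dv)));X=c+d*f["range_z"][v+dv,u+du]
                if np.hypot(*(X[:2]-B))<.010: zs.append(X[2])
    if save: cv2.imwrite(save,f["image"][:,:,::-1])
    return np.median(zs) if zs else None,len(zs),(u,v)
E
python3 - <<'E'
from plant import robot
from h import *
y=-.10-2*np.pi/3
robot.goto([B[0],B[1],.22],[np.pi,0,y])
print(topz(robot))
print(robot.move_straight([B[0],B[1],.150],vel=.1,contact_N=10))
robot.grip(0,20); s=robot.sense(); print(s['t'],s['tcp_pos'],s['tcp_rot'],s['opening'],s['wrist_force'],s['torque'],np.round(s['joint_pos'],2))
print(topz(robot,"pics/w6.png"))
f=robot.grab_frame("side");cv2.imwrite("pics/d6.png",cv2.resize(f["image"][150:260,220:370,::-1],(750,550),interpolation=cv2.INTER_CUBIC))
E
```

```text
(np.float64(0.19443401539780558), 194, (np.int64(280), np.int64(235)))
False
18.6083 [ 0.56191798 -0.1535257   0.15037696] [-3.14129274e+00 -8.75402664e-04 -2.19518465e+00] 0.3320206114708463 [-2.36779166 -2.89059237  3.7426041 ] [-0.2279712   0.36012859  0.02565499] [ 0.34  0.38 -0.19  1.81  0.09  0.95 -2.08]
(np.float64(0.1943720098847037), 220, (np.int64(278), np.int64(305)))
```

View pics/w6.png

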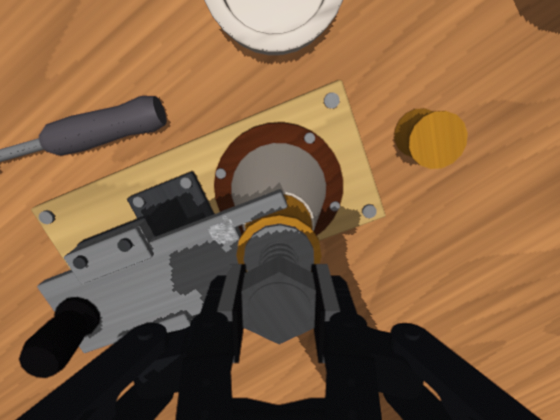

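View pics/d6.png

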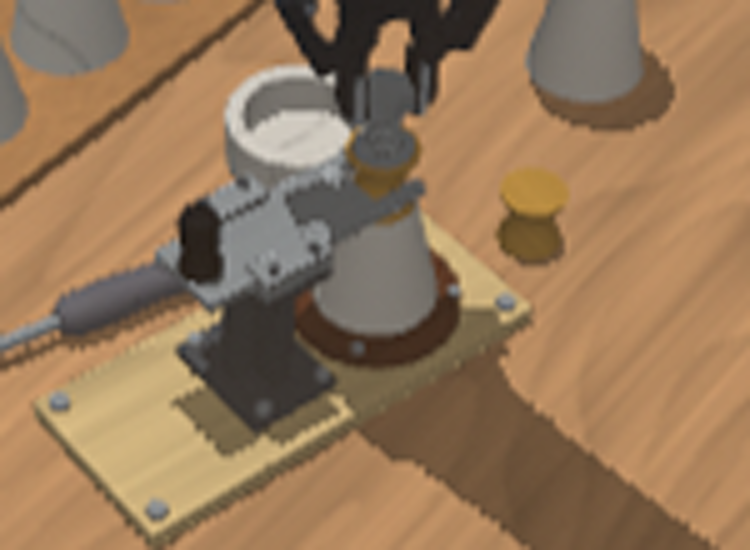

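The head sits flat between the pads (278,300) at opening 0.33, and its top still reads 0.1944. Now I turn backward in steps, loosening after each to let it drop and reading the head height.

Run:
```python
from plant import robot
from h import *
y0=-.10-2*np.pi/3; y=y0
z=.150
for i in range(6):
    dy=.65 if i==0 else .45
    y+=dy; z=.150+min(.0015,.0009*(y-y0))
    robot.goto([B[0],B[1],z],[np.pi,0,y])
    s=robot.sense(); t1=topz(robot)[0]
    robot.grip(.41); robot.sleep(.1)
    t2=topz(robot,f"pics/b{i}.png")
    print(round(y-y0,2),s['t'],np.round(s['wrist_force'],1),np.round(s['torque'],2),s['opening'],t1,t2[0],t2[1])
    if t2[0]<.1925: break
    robot.grip(0,20)
s=robot.sense();print(s['t'],s['tcp_rot'],np.round(s['joint_pos'],2))
```

```text
0.65 19.3333 [-2.5 -3.8  4.7] [-0.47  0.55 -0.  ] 0.3334614996512923 0.1948347676417032 0.1950702523417887 214
1.1 20.4667 [ 1.  -0.8 -0.6] [-0.26  0.03  0.04] 0.3338447179435761 0.19539183257614884 0.19550593232795235 206
1.55 21.6 [-0.1 -0.3  2.6] [0.11 0.09 0.08] 0.331873418464743 0.19581224516394508 0.19587350446526985 201
2.0 22.7333 [-2.4  0.4  3. ] [0.15 0.47 0.06] 0.33402508813455045 0.19620427371594326 0.19631645354067712 195
2.45 23.8583 [-1.8  0.9 -3.1] [0.04 0.24 0.03] 0.33635691540110046 0.1954142809965015 0.19108916313803337 225
24.3 [ 3.14098244e+00 -9.22943418e-04  2.55422042e-01] [ 0.73  0.47 -0.72  1.79  0.36  1.01  0.13]
```

The head dropped from 0.1963 to 0.1911 (about 5.2 mm) between 2.0 and 2.45 rad back. Now forward: regrip, then the first stroke of 2.6 rad, lowering with the thread.

```bash
cat >> h.py <<'E'
def turn(robot,y,dy,z,n):
    for i in range(n):
        y-=dy/n; z-=.0056*dy/n/(2*np.pi)
        robot.goto([B[0],B[1],z],[np.pi,0,y])
        s=robot.sense(); print(round(y,2),round(s['t'],2),np.round(s['tcp_pos'],4),np.round(s['wrist_force'],1),np.round(s['torque'],2),round(s['opening'],3),topz(robot)[0])
    return y,z
E
python3 - <<'E'
from plant import robot
from h import *
y=-.10-2*np.pi/3+2.45
robot.move_straight([B[0],B[1],.146],vel=.05)
robot.grip(0,25); print(topz(robot)[0],robot.sense()['tcp_rot'])
y,z=turn(robot,y,2.6,.146,4)
f=robot.grab_frame("wrist");cv2.imwrite("pics/w7.png",f["image"][:,:,::-1])
E
```

```text
0.19100330206229993 [-3.14144651e+00  1.35849213e-03  2.55308264e-01]
-0.39 25.43 [ 0.562  -0.1528  0.1453] [-1.1 -1.4 -0.3] [-0.19  0.29 -0.05] 0.331 0.1905399574970209
-1.04 26.1 [ 0.5623 -0.153   0.1448] [-0.7 -1.3 -1.4] [-0.41  0.27  0.02] 0.332 0.1899096691873967
-1.69 26.77 [ 0.5623 -0.1533  0.1442] [-1. -3. -1.] [-0.76  0.12 -0.01] 0.334 0.1893939410488671
-2.34 27.43 [ 0.5621 -0.1535  0.1436] [-0.4 -5.  -0.5] [-1.12  0.28 -0.05] 0.335 0.18878471190125012
```

View pics/w7.png

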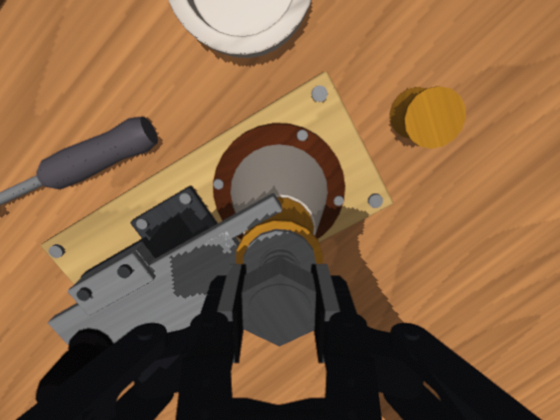

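The head is still square between the pads and the top is down to 0.1888 (sunk about 7.5 mm). Next: release, swing back 4×60°, regrip, and turn 4.0 rad forward.

Run:
```python
from plant import robot
from h import *
y=-.10-2*np.pi/3+2.45-2.6; z=.146-.0056*2.6/2/np.pi
robot.grip(1.0); print(topz(robot))
for i in range(4):
    robot.goto([B[0],B[1],z],[np.pi,0,y+(i+1)*np.pi/3])
y+=4*np.pi/3
print(topz(robot,"pics/w8.png"),robot.sense()['t'],np.round(robot.sense()['joint_pos'],2),robot.sense()['tcp_rot'])
robot.grip(0,25); s=robot.sense();print(s['opening'],s['wrist_force'],topz(robot,"pics/w9.png")[0])
```

```text
(np.float64(0.18868042233597448), 225, (np.int64(281), np.int64(314)))
(np.float64(0.18873819468595365), 223, (np.int64(277), np.int64(312))) 31.7917 [ 0.94  0.61 -1.06  1.79  0.6   1.1   1.52] [-3.14130806e+00  4.17527485e-04  1.84301046e+00]
0.3351098359188075 [ 0.20953443 -1.1300802   1.71480144] 0.18867972417125944
```

View pics/w9.png

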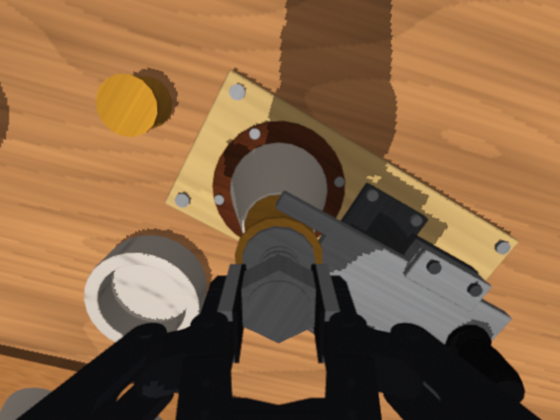

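The head stayed at 0.1887 when released, and it's again square in the pads. Second forward stroke.

Run:
```python
from plant import robot
from h import *
y=-.10-2*np.pi/3+2.45-2.6+4*np.pi/3; z=.146-.0056*2.6/2/np.pi
y,z=turn(robot,y,4.0,z,6)
robot.grip(0,30); robot.sleep(.5)
s=robot.sense();print(s['t'],s['tcp_pos'],s['opening'],np.round(s['wrist_force'],1),np.abs(s['joint_velocities']).max(),topz(robot,"pics/w10.png"))
f=robot.grab_frame("side");cv2.imwrite("pics/d10.png",cv2.resize(f["image"][150:260,220:370,::-1],(750,550),interpolation=cv2.INTER_CUBIC))
f=robot.grab_frame("scene");cv2.imwrite("pics/s10.png",f["image"][:,:,::-1])
```

```text
1.18 33.0 [ 0.5622 -0.1535  0.1433] [-0.2 -3.7  2.7] [-0.65  0.09 -0.03] 0.335 0.1881248817501649
0.51 33.66 [ 0.562  -0.1536  0.1426] [-1.5 -4.9  3.7] [-1.08  0.36 -0.05] 0.336 0.18743726787115483
-0.16 34.33 [ 0.5617 -0.1537  0.142 ] [-2.6 -5.4  4.4] [-1.08  0.51 -0.09] 0.333 0.18690617463522946
-0.82 35.0 [ 0.5614 -0.1536  0.1413] [-3.8 -4.9  5.8] [-1.11  0.68 -0.08] 0.33 0.1861934919391579
-1.49 35.67 [ 0.5612 -0.1532  0.1407] [-3.8 -3.3  6.7] [-0.96  0.9  -0.02] 0.33 0.1856214314377153
-2.16 36.36 [ 0.5612 -0.1527  0.1401] [-4.  -3.1  7.3] [-0.76  0.94 -0.06] 0.332 0.18494705734433625
37.125 [ 0.56116882 -0.15270046  0.14010049] 0.3276591289375416 [-3.9 -2.9  6.8] 0.002789805064635787 (np.float64(0.1850290607594321), 199, (np.int64(279), np.int64(319)))
```

View pics/w10.png

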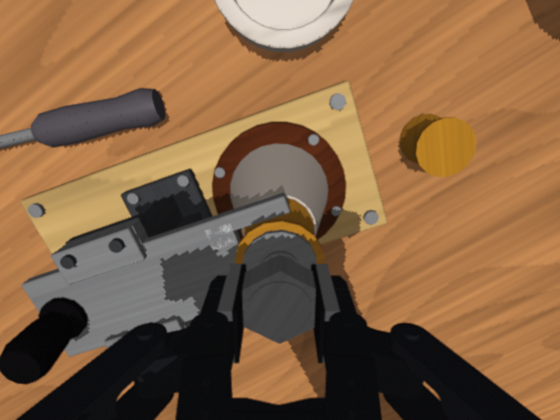

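View pics/d10.png

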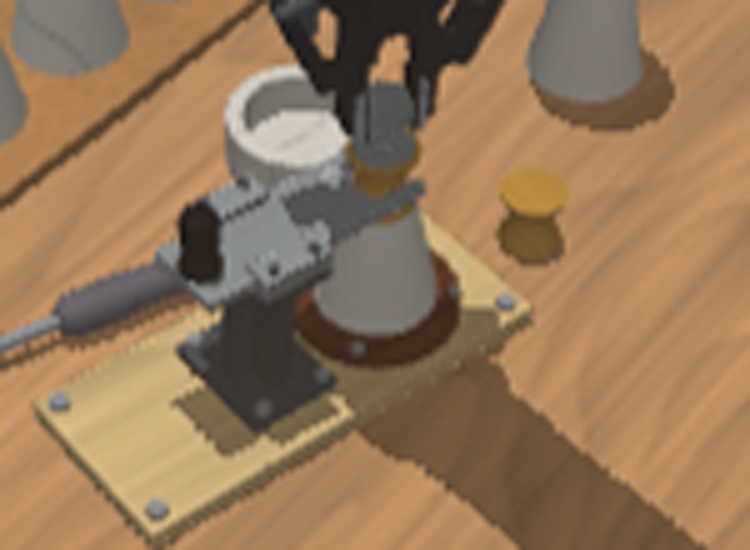

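View pics/s10.png

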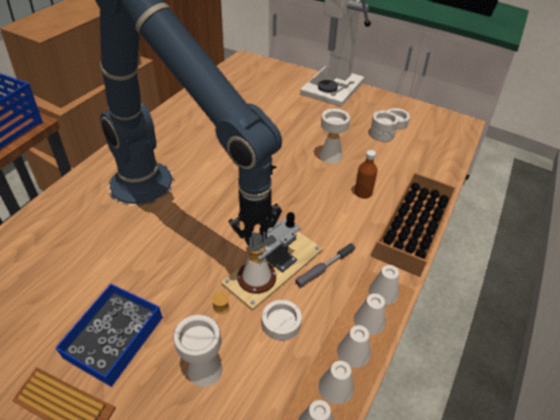

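Head top is at 0.1850, so it has sunk about 11.2 mm (window 9.4–13). The head is square in the pads, the arm is still, the fork is home round the neck, and the bystanders are where they were. Handing in.

Run:
```python
from plant import robot
robot.close_job()
s=robot.sense();print(s['t'],s['opening'],s['wrist_force'])
```

```text
the job is handed in; nothing more can be done
the job is handed in; nothing more can be done
```

The job is handed in at about 37 s of the 72 s allowed, with the bolt one turn into its thread and its head still gripped. No verdict was reported.

- **Fork:** I gripped the knob and pushed it to its stop. The push force rose past 12 N with no further travel, and the pictures show the fork round the neck.
- **Drop:** Turning backward, the head rose from 0.1944 m to 0.1963 m. It then fell to 0.1911 m (about 5.2 mm) between 2.0 and 2.45 rad back.
- **Forward turn:** I turned it 6.6 rad forward in two strokes with one regrip, slightly over a full turn so the sink lands mid-window. The head held its height when released between strokes, so the thread is caught.
- **Last check:** The head top was at 0.1850 m, so the bolt has sunk about 11.2 mm against a window of 9.4 to 13 mm. The gripper opening was 0.33 at a commanded 30 N, and the arm was still. Nothing else on the bench looked moved.

**Tool length:** `nose_length` and the reported TCP did not match the real gripper. The fingertips stand about 35 mm higher than those two numbers imply, as seen in the wrist camera and confirmed by touching the fork plate. The first knob grasp therefore closed on air above the knob. It moved nothing, and I lowered all later heights to match.

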